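# Fill the empty cells of the mixing-well rack by feel

### The job

Put the two spare mixing wells away in the low roofed rack on the bamboo board. Two of its four cells already hold a well, but the roof hides which, so feel for the empty ones: do not ram anything against the rack, and slide each spare fully home into an empty cell, upright, front flush with the rack. Leave the other things where they are.

Things in the scene. Friction and masses are not known exactly. Their poses are not given: they have to be found in the camera images.
- board: clip-on bamboo board lying fixed on the counter, 250 (x) x 470 (y) x 15 mm thick (all sizes here in mm). Origin: centre of its underside. Its x axis points from the robot's side across the board towards the rack; its top is 15 above the origin
- rack: low bamboo rack fixed on the board, axes within 0.06 rad of the board's, 62 mm deep (x), 276 wide (y), 44 high; origin: centre of its underside, on the board's top. Four cells along y, closed and roofed, open only at the front (-x face, 31 before the origin): each 54 wide, 34 high, 50 deep; walls between 12 thick, roof 10 thick, its edge level with the walls' ends. It stands firm; over 35 N on it is ramming
- cell1 (a point): fully-home point of cell 1, at y = +99 in the rack's frame: where the centre of a well's underside lies when home against the back, 25 behind the mouth; axes as the rack's (x inwards). Two of the four cells, unknown which, hold a well like the spares, home and level with the mouth: a spare offered there is stopped at the mouth. An empty cell lets it slide in, 2 play each side
- cell2 (a point): fully-home point of cell 2, at y = +33 in the rack's frame: where the centre of a well's underside lies when home against the back, 25 behind the mouth; axes as the rack's (x inwards). Two of the four cells, unknown which, hold a well like the spares, home and level with the mouth: a spare offered there is stopped at the mouth. An empty cell lets it slide in, 2 play each side
- cell3 (a point): fully-home point of cell 3, at y = -33 in the rack's frame: where the centre of a well's underside lies when home against the back, 25 behind the mouth; axes as the rack's (x inwards). Two of the four cells, unknown which, hold a well like the spares, home and level with the mouth: a spare offered there is stopped at the mouth. An empty cell lets it slide in, 2 play each side
- cell4 (a point): fully-home point of cell 4, at y = -99 in the rack's frame: where the centre of a well's underside lies when home against the back, 25 behind the mouth; axes as the rack's (x inwards). Two of the four cells, unknown which, hold a well like the spares, home and level with the mouth: a spare offered there is stopped at the mouth. An empty cell lets it slide in, 2 play each side
- spare1: small round white ceramic mixing well lying loose on the board in front of the rack, one of the two spares: outside diameter 50 mm, height 30, straight sides, a shallow dished top (treat it as a solid disc: take it across its outside), about 70 to 140 g. Origin: centre of its underside; z up. Its yaw means nothing
- spare2: small round white ceramic mixing well lying loose on the board in front of the rack, one of the two spares: outside diameter 50 mm, height 30, straight sides, a shallow dished top (treat it as a solid disc: take it across its outside), about 70 to 140 g. Origin: centre of its underside; z up. Its yaw means nothing
- block: orange hard silicone block, 45 x 24 x 22 mm high, its length along the board's x, lying on the board between the spares; origin at the centre of its underside. Leave it
- jar: small glass jar with black screw cap, diameter 42 mm, height 60, on the board beside the rack; origin at the centre of its underside. Leave it
- burnisher: steel burnishing tool with wooden handle, 142 mm long, 10 thick, lying along the back half of the rack's roof; origin on the underside near its middle. Leave it
- dish: larger white ceramic dish, 110 mm across, 45 high, on the counter to the right; not one of the spares. Leave it
- mug: blue ceramic mug, 80 mm across, 90 high, on the counter to the right. Leave it
- caddy_tin: steel tin, 70 mm across, 100 high, on the counter to the left. Leave it
There are look-alikes about, which are no part of the job. Leave any orange, turquoise or yellow look-alike of the spare2 alone.

How it is judged (in metres and radians):
At the end, for the whole second after the job is handed in: Both spare wells stand upright and at rest on the floor of two of the rack's cells, each with its centre within 6 mm horizontally of that cell's fully-home point (so both formerly empty cells are filled) (((horizontal distance between spare1 and cell1 below 0.006 m and z of spare1 in the frame of cell1 below 0.004 m) or (horizontal distance between spare1 and cell2 below 0.006 m and z of spare1 in the frame of cell2 below 0.004 m) or (horizontal distance between spare1 and cell3 below 0.006 m and z of spare1 in the frame of cell3 below 0.004 m) or (horizontal distance between spare1 and cell4 below 0.006 m and z of spare1 in the frame of cell4 below 0.004 m)) and angle between each of spare1, spare2's own z axis and vertical below 0.12 rad and linear speed of each of spare1, spare2 below 0.02 m/s and ((horizontal distance between spare2 and cell1 below 0.006 m and z of spare2 in the frame of cell1 below 0.004 m) or (horizontal distance between spare2 and cell2 below 0.006 m and z of spare2 in the frame of cell2 below 0.004 m) or (horizontal distance between spare2 and cell3 below 0.006 m and z of spare2 in the frame of cell3 below 0.004 m) or (horizontal distance between spare2 and cell4 below 0.006 m and z of spare2 in the frame of cell4 below 0.004 m))); the robot touches nothing.
It fails at once if something is rammed against the rack (more than 35 N) (contact force between rack and anything else above 35 N).
It fails at once if a bystander (block, jar, burnishing tool, dish, mug or tin) is shifted by more than 25 mm (distance of any of block, jar, burnisher, dish, mug, caddy_tin from where it was at the start of the episode above 0.025 m).
It also fails if it takes over 67 s, if anything falls off the work surface, if the arm or the gripper's body presses on something with over 40 N, if the wrist force passes 120 N, or if a joint passes its speed limit or range.

### The arm

A 6-joint arm with a two-finger parallel gripper is mounted at the origin on the work surface. World frame = base frame: x ahead of the robot, y to its left, z up, the work surface at z = 0. Lengths are in m, angles in degrees, forces in N, time in s.
With the tool pointing down it reaches from about 0.35 to 0.875 m from the base axis. Payload 4.2 kg.
Tool frame: the origin (TCP) lies midway between the tips of the shut fingers; the grasp point (between the pads) lies 19 mm behind it (hold_point_z is the z of the grasp point in the tool frame, in m); z points along the fingers, y is the direction in which the jaws open and shut (so a half turn about z gives the same grasp; the last joint's range is limited). The gripper opens to 87 mm and grips with 3 to 60 N. Pads are 19 mm wide; open, the fingers measure 117 mm over their backs; the gripper's body (75 mm by 190 mm) begins 51 mm behind the grasp point.
Start: joints at [-48.61, 22.042, 0.453, 0, -68.411, -14.817], TCP at [0.28, -0.559, 0.223] pointing down, gripper open.
Joint ranges: [-179.83, 179.83], [-69.29, 118.12], [-61.27, 80.66], [-181.25, 117.63], [-171.15, -9.14], [-177.46, 177.46]. Speed limits (degrees/s): [159.86, 159.86, 180, 180, 180, 180].

### API

Orientations are given as a 3x3 rotation matrix whose columns are the frame's x, y, z axes.
In Python, from station import * gives the robot as it stands. The module is installed in compiled form; this text tells all that it offers.
- The arm moves only by the tool jog_arm, never from a script. Its argument "moves" is a list of rows, each a list of 7 numbers: the closure, from -1 (fully open) to 1 (shut), then the shift along the tool's x, y, z in m, then the turn, a rotation vector about the tool's x, y, z in rad. In form: [[gripper, x, y, z, wx, wy, wz], ...]. A call has exactly 10 rows; each row is the pose to reach, as a shift and turn from the pose commanded when the call began, along the tool's axes at that moment; what a row does not reach only later rows make up. A row lasts 1/12 s, in which the tool goes at most 41.7 mm and 7.16 degrees, less where a joint would pass 70% of its speed; a pose out of reach is approached as far as the arm can. A call with a gripper value outside its range is refused whole. The fingers move at their own pace and stop on an object; the grip force is fixed at half the most. Time passes only in rows, so rows that repeat a pose let the fingers close, or fill a call up. It gives the time, the measured TCP pose, the force and the opening at its end, in the units of the state.
- sense(): the state, without advancing time (a new reading comes with each control period).
- capture(name): name is "scene" or "top" or "wrist"; returns a dict with "frame" (480x640x3 uint8, red, green, blue), "fov_y" (degrees; the focal length in pixels is half the picture's height over the tangent of half this angle, whatever the lens; pixels are square), "cx", "cy" (the principal point, pixels), "world_from_camera" (4x4, takes a point from camera to world coordinates). Camera axes: x right, y down, z forward; pixel columns grow to the right and rows downward; lengths in m; the calibration is good to about 2 mm. A picture is of the moment at which its call begins. There is no depth.
- finish_job(): hands the job in, once; it reports no verdict.
The state is a dict: "time_s": time; "joints": joint angles; "joint_velocities": joint speeds; "effort": joint torques, N m; "tcp_pos": TCP position; "ee_rot": TCP orientation; "wrist_force": force on the tool from outside, world axes, zero at the start; "moment": the same for the moment, N m; "gripper_width": opening from 0.0 (shut) to 1.0 (fully open).
Only numpy, scipy, OpenCV 4.12 (cv2) and the standard library are available. Lean on these libraries where they do the work, as an engineer would, in place of code of your own. Each camera call takes 0.05 s, during which the arm holds its last target.

## Working session

There is one attempt and no reset: what is moved stays moved. The work goes in short steps, Python scripts to look and compute and a tool call to move; the robot and the scene stay as the last step left them, time stands still between calls to the robot, and variables do not carry over. Pictures are saved under pics/ and viewed, and the job is handed in when it is done.

Besides the shell and the picture viewer there is one more tool, called after "Emit:" as name(argument=value, ...) on one line, values as JSON. jog_arm: Moves the arm, as the interface text tells. Its arguments: {"type":"object","properties":{"moves":{"type":"array"}},"required":["moves"]}

```bash
mkdir -p pics
python3 - <<'E'
from station import *
import cv2
s=sense();print({k:(v if not hasattr(v,'tolist') else v.tolist()) for k,v in s.items()})
for n in("scene","top","wrist"):
    c=capture(n);print(n,c["fov_y"],c["cx"],c["cy"],c["world_from_camera"])
    cv2.imwrite(f"pics/{n}0.png",c["frame"][:,:,::-1])
E
```

```text
{'time_s': 0.0, 'joints': [-48.608624679242126, 22.089545128513446, 0.3801294032976254, -0.028959464869352834, -68.41266078389914, -14.816183603132776], 'joint_velocities': [0.026828869992007617, 0.020176068382247603, -0.12368677011077356, -0.011116791425597882, -0.09204861131304774, 0.02430424191570467], 'effort': [0.0022784946486353874, -39.06711459159851, 18.7404602766037, 4.2197321355342865, 0.011018154909834266, -0.00016336640328518115], 'tcp_pos': [0.2793460758627934, -0.5584164031505737, 0.2214749002025117], 'ee_rot': [[-0.8944313803884221, -0.447203969469601, -0.001056156756320704], [-0.44720520739065417, 0.8944293474855353, 0.0019091462179393122], [9.087983143808598e-05, 0.002179919088322215, -0.9999976198439796]], 'wrist_force': [-1.0047720170209675, -0.2169209255084552, 0.39322717110463334], 'moment': [-0.052073068135328894, 0.024005006752733454, 0.00025623567888339156], 'gripper_width': 1.0005537406128673}
scene 42.54715031926395 319.5924420052184 246.21785757929314 [[-0.58386381  0.46745774 -0.66376676  1.38896351]
 [ 0.81182115  0.3432545  -0.47235872  0.60860831]
 [ 0.00703319 -0.81465306 -0.57990597  0.83370662]
 [ 0.          0.          0.          1.        ]]
top 48.05664629598853 315.593138270466 233.4892991541942 [[-0.00897631 -0.98839422  0.1516453   0.29945473]
 [-0.99978511  0.01170477  0.01710927 -0.03946786]
 [-0.01868568 -0.15145913 -0.98828689  1.47798334]
 [ 0.          0.          0.          1.        ]]
wrist 68.19144598654769 316.89140185737756 242.50837280940493 [[-0.447848    0.85969831  0.24566438  0.21254016]
 [ 0.89410722  0.42996247  0.12531783 -0.59248258]
 [ 0.00210906  0.27577364 -0.96122029  0.3840791 ]
 [ 0.          0.          0.          1.        ]]
```

View pics/top0.png

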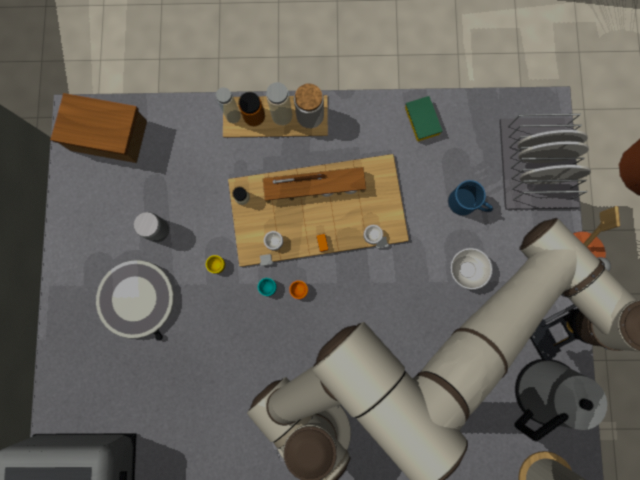

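View pics/scene0.png

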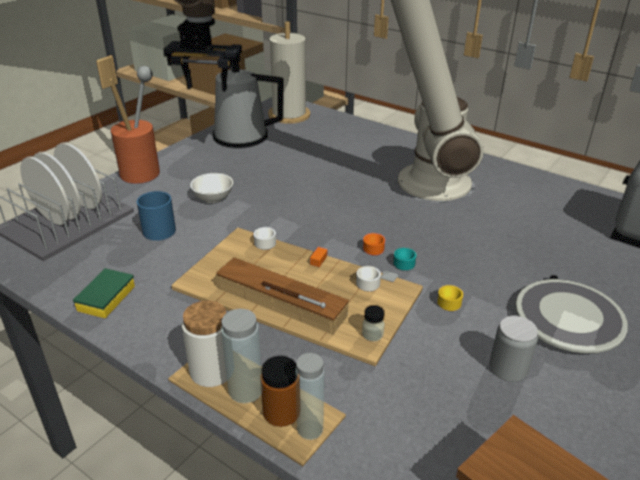

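View pics/wrist0.png

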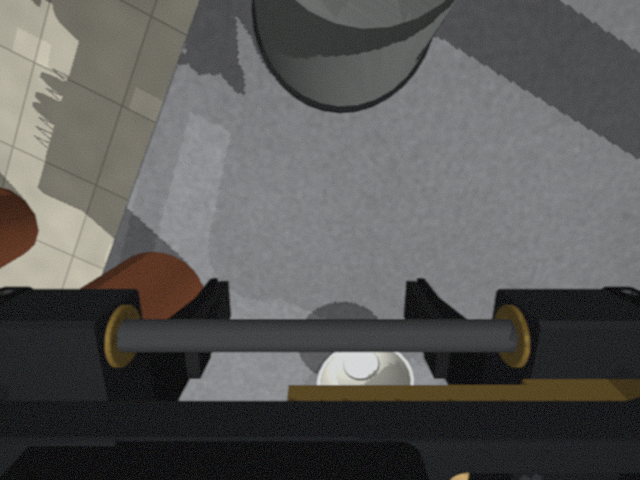

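The top view shows the board with corners near (230,180), (393,155), (408,240) and (240,265). The wells are near (274,240) and (374,234), the block near (323,242), and the rack runs from (264,190) to (366,180). I'll enlarge it.

Run:
```python
import cv2
a=cv2.imread("pics/top0.png")[145:275,220:420]
cv2.imwrite("pics/topz.png",cv2.resize(a,(800,520),interpolation=cv2.INTER_CUBIC))
a=cv2.imread("pics/scene0.png")[225:360,165:430]
cv2.imwrite("pics/scenez.png",cv2.resize(a,(795,405),interpolation=cv2.INTER_CUBIC))
```

```text
(no output)
```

View pics/topz.png

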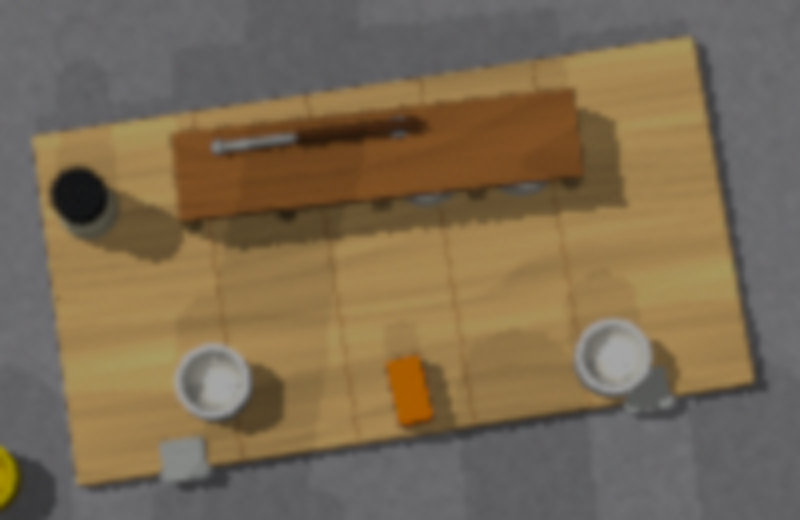

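View pics/scenez.png

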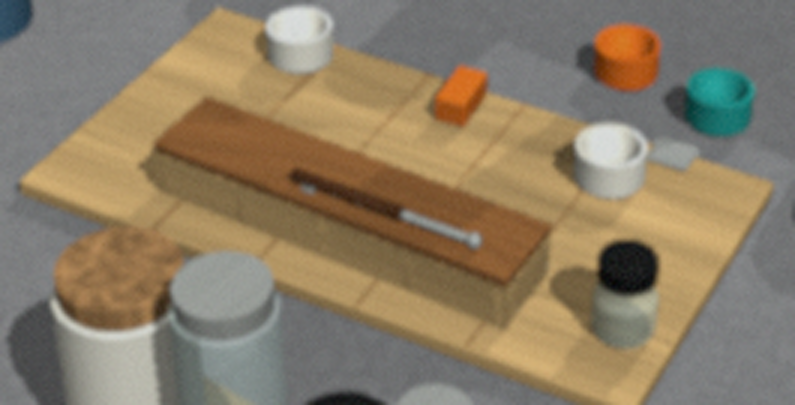

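```bash
cat > h.py <<'E'
import numpy as np, cv2
from station import *
def ray(c,u,v):
    f=240/np.tan(np.radians(c["fov_y"]/2)); W=np.array(c["world_from_camera"])
    d=W[:3,:3]@np.array([(u-c["cx"])/f,(v-c["cy"])/f,1]); return W[:3,3],d
def onz(c,u,v,z):
    o,d=ray(c,u,v); return o+d*(z-o[2])/d[2]
def proj(c,p):
    f=240/np.tan(np.radians(c["fov_y"]/2)); W=np.array(c["world_from_camera"])
    q=W[:3,:3].T@(np.array(p)-W[:3,3]); return np.array([f*q[0]/q[2]+c["cx"],f*q[1]/q[2]+c["cy"]])
E
python3 - <<'E'
from h import *
np.set_printoptions(precision=4,suppress=True)
c=capture("top")
def t(U,V,z): return onz(c,(U+.5)/4-.5+220,(V+.5)/4-.5+145,z)
for n,z,L in (("board",.015,[(33,135),(693,38),(755,383),(80,485)]),("roof",.059,[(173,133),(574,90),(582,178),(180,220)]),("wells",.045,[(213,382),(614,357)]),("block",.037,[(387,360),(417,355),(432,417),(402,424)])):
    P=np.array([t(*p,z) for p in L]);print(n,P[:,:2].round(4).tolist(),P.mean(0)[:2])
    if len(P)==4:
        print(np.linalg.norm(np.diff(np.vstack([P,P[:1]]),axis=0),axis=1), [np.degrees(np.arctan2(*(P[i]-P[j])[[1,0]])) for i,j in((0,1),(3,2))])
c=capture("scene")
def t(U,V,z): return onz(c,(U+.5)/3-.5+165,(V+.5)/3-.5+225,z)
print("scene wells",t(300,27,.045),t(610,145,.045))
print("roof", [t(*p,.059)[:2] for p in((208,100),(157,147),(503,278),(550,230))])
E
```

```text
board [[0.6831, 0.2303], [0.7466, -0.233], [0.5019, -0.2678], [0.4369, 0.1942]] [ 0.5921 -0.0191]
[0.4677 0.2472 0.4666 0.2488] [np.float64(97.80708534338949), np.float64(98.00622245690391)]
roof [[0.6716, 0.1269], [0.6979, -0.1455], [0.6366, -0.1496], [0.6112, 0.1218]] [ 0.6543 -0.0116]
[0.2737 0.0614 0.2725 0.0606] [np.float64(95.49734364373566), np.float64(95.34362978967926)]
wells [[0.5026, 0.1005], [0.5165, -0.1693]] [ 0.5095 -0.0344]
block [[0.5174, -0.0166], [0.5206, -0.037], [0.4782, -0.0466], [0.4737, -0.0263]] [ 0.4975 -0.0316]
[0.0206 0.0435 0.0208 0.0448] [np.float64(98.89422794621177), np.float64(102.5786572672104)]
scene wells [ 0.5201 -0.163   0.045 ] [0.5046 0.1035 0.045 ]
roof [array([ 0.6437, -0.1428]), array([ 0.7041, -0.1345]), array([0.6739, 0.1303]), array([0.6185, 0.1286])]
```

```bash
cat >> h.py <<'E'
from scipy.spatial.transform import Rotation as R
np.set_printoptions(precision=4,suppress=True)
def Rd(yaw_y): # tool down, tool y along yaw_y deg
    a=np.radians(yaw_y); y=np.array([np.cos(a),np.sin(a),0]); z=np.array([0,0,-1.]); return np.column_stack([np.cross(y,z),y,z])
def shift(p0,R0,p1,R1):
    return R0.T@(np.array(p1)-np.array(p0)), R.from_matrix(R0.T@R1).as_rotvec()
E
python3 - <<'E'
from h import *
R0=Rd(116.565);print(R0)
print(shift([.28,-.559,.223],R0,[.61,-.03,.33],Rd(95.4)))
E
```

```text
[[-0.8944 -0.4472  0.    ]
 [-0.4472  0.8944  0.    ]
 [-0.      0.     -1.    ]]
(array([-0.5317,  0.3256, -0.107 ]), array([0.    , 0.    , 0.3694]))
```

Emit:
jog_arm(moves=[[-1, -0.05, 0.03, -0.04, 0, 0, 0.05], [-1, -0.08, 0.05, -0.06, 0, 0, 0.08], [-1, -0.11, 0.07, -0.08, 0, 0, 0.12], [-1, -0.145, 0.09, -0.09, 0, 0, 0.15], [-1, -0.18, 0.11, -0.1, 0, 0, 0.2], [-1, -0.21, 0.13, -0.107, 0, 0, 0.24], [-1, -0.245, 0.15, -0.107, 0, 0, 0.28], [-1, -0.28, 0.17, -0.107, 0, 0, 0.32], [-1, -0.315, 0.19, -0.107, 0, 0, 0.36], [-1, -0.35, 0.21, -0.107, 0, 0, 0.37]])

```text
time_s: 1.08
tcp_pos: [0.4904, -0.226, 0.33]
ee_rot: [[-0.996, -0.092, 0.001], [-0.092, 0.996, -0.0], [-0.001, -0.0, -1.0]]
wrist_force: [1.1, -0.8, 0.6]
gripper_width: 1.005
```

Emit:
jog_arm(moves=[[-1, -0.02, 0.03, 0, 0, 0, 0], [-1, -0.04, 0.055, 0, 0, 0, 0], [-1, -0.06, 0.08, 0, 0, 0, 0], [-1, -0.08, 0.11, 0, 0, 0, 0], [-1, -0.1, 0.14, 0, 0, 0, 0], [-1, -0.12, 0.16, 0, 0, 0, 0], [-1, -0.128, 0.173, 0, 0, 0, 0], [-1, -0.128, 0.173, 0, 0, 0, 0], [-1, -0.128, 0.173, 0, 0, 0, 0], [-1, -0.128, 0.173, 0, 0, 0, 0]])

```text
time_s: 1.92
tcp_pos: [0.6004, -0.0445, 0.3296]
ee_rot: [[-0.996, -0.093, -0.0], [-0.093, 0.996, -0.0], [0.0, -0.0, -1.0]]
wrist_force: [-0.3, -0.2, -0.9]
gripper_width: 1.001
```

Run:
```python
from h import *
print(sense()['tcp_pos'],sense()['joints'])
c=capture("wrist");np.save("w1.npy",c,allow_pickle=True)
cv2.imwrite("pics/w1.png",c["frame"][:,:,::-1]);print(c["world_from_camera"])
```

```text
[ 0.6004 -0.0445  0.3296] [ 11.16    16.8646   7.9706   0.0108 -81.1348 -95.8234]
[[-0.0938  0.9571  0.2741  0.5259]
 [ 0.9956  0.0901  0.026  -0.0515]
 [ 0.0002  0.2753 -0.9613  0.4921]
 [ 0.      0.      0.      1.    ]]
```

View pics/w1.png

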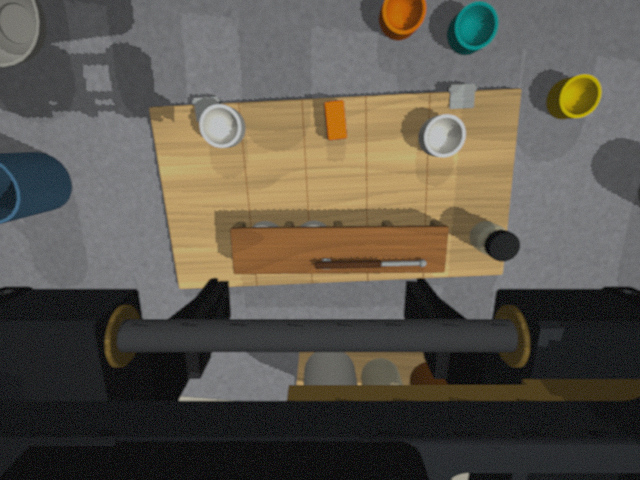

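The wrist view shows two well rims under the roof edge at (262,225) and (313,225). The mouths near (362,223) and (413,223) are dark, so the +y cells 1 and 2 look empty. I'll enlarge it to measure.

Run:
```python
import cv2
a=cv2.imread("pics/w1.png")
cv2.imwrite("pics/w1r.png",cv2.resize(a[210:285,220:460],(792,248),interpolation=cv2.INTER_CUBIC))
b=cv2.resize(a[90:170,185:265],(400,400),interpolation=cv2.INTER_CUBIC)
d=cv2.resize(a[90:170,400:480],(400,400),interpolation=cv2.INTER_CUBIC)
cv2.imwrite("pics/w1s.png",cv2.hconcat([b,d]))
cv2.imwrite("pics/w1l.png",cv2.resize(a[210:285,220:345],(750,450),interpolation=cv2.INTER_CUBIC))
cv2.imwrite("pics/w1rr.png",cv2.resize(a[210:285,335:460],(750,450),interpolation=cv2.INTER_CUBIC))
```

```text
(no output)
```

View pics/w1l.png

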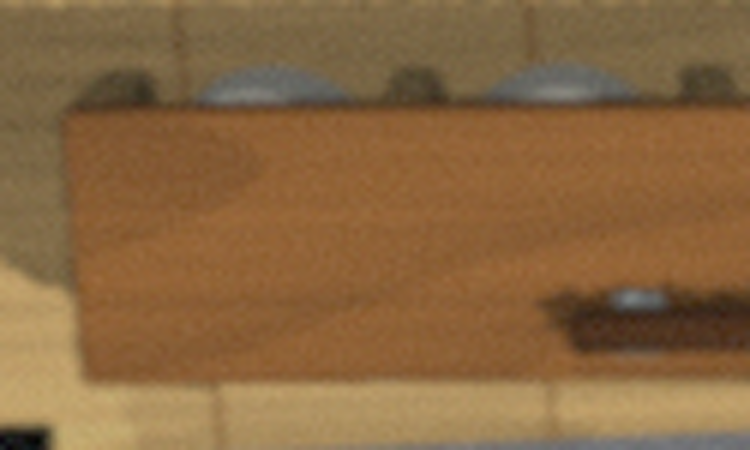

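View pics/w1rr.png

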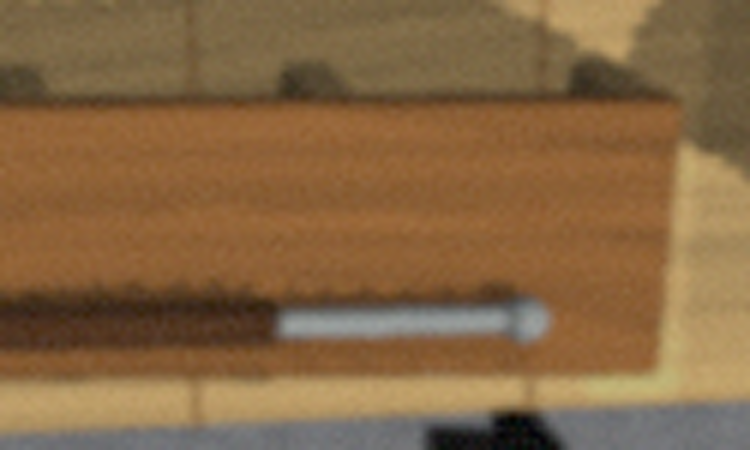

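View pics/w1s.png

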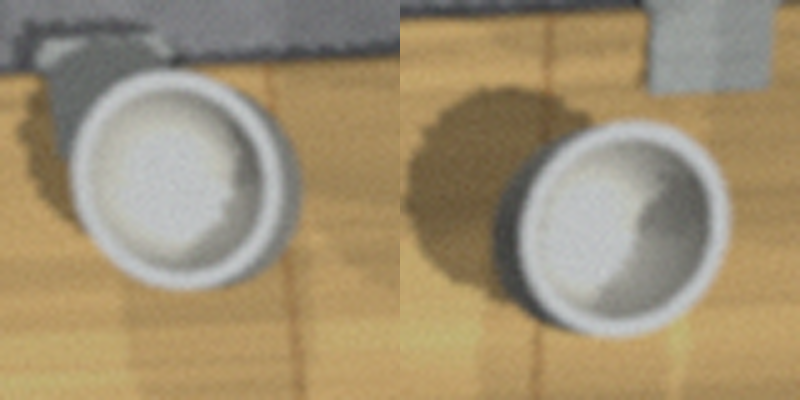

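Run:
```python
from h import *
c=np.load("w1.npy",allow_pickle=True).item()
def px(U,V,s,ox,oy): return (U+.5)/s-.5+ox,(V+.5)/s-.5+oy
P=[onz(c,*px(*p),.059) for p in ((66,106,6,220,210),(84,381,6,220,210),(658,374,6,335,210),(680,98,6,335,210))]
P=np.array(P);print(P[:,:2]);print(np.linalg.norm(np.diff(np.vstack([P,P[:1]]),axis=0),axis=1))
for a,b in((0,3),(1,2)): print(np.degrees(np.arctan2(*(P[b]-P[a])[[1,0]])))
print("ctr",P.mean(0))
for p in((179,180,5,185,90),(224,229,5,400,90)): print(onz(c,*px(*p),.045))
```

```text
[[ 0.6397 -0.1495]
 [ 0.7008 -0.1439]
 [ 0.6735  0.1291]
 [ 0.6124  0.1218]]
[0.0614 0.2743 0.0615 0.2727]
95.73821056029396
95.71385213685332
ctr [ 0.6566 -0.0106  0.059 ]
[ 0.5191 -0.1682  0.045 ]
[0.505  0.1013 0.045 ]
```

Emit:
jog_arm(moves=[[-1, 0.015, 0.025, 0.02, 0, 0, -0.005], [-1, 0.03, 0.05, 0.04, 0, 0, -0.005], [-1, 0.045, 0.08, 0.06, 0, 0, -0.005], [-1, 0.06, 0.11, 0.08, 0, 0, -0.005], [-1, 0.075, 0.135, 0.1, 0, 0, -0.005], [-1, 0.083, 0.154, 0.12, 0, 0, -0.005], [-1, 0.083, 0.154, 0.15, 0, 0, -0.005], [-1, 0.083, 0.154, 0.18, 0, 0, -0.005], [-1, 0.083, 0.154, 0.21, 0, 0, -0.005], [-1, 0.083, 0.154, 0.21, 0, 0, -0.005]])

```text
time_s: 2.8
tcp_pos: [0.4998, 0.0992, 0.1147]
ee_rot: [[-0.995, -0.096, -0.01], [-0.096, 0.995, -0.004], [0.011, -0.003, -1.0]]
wrist_force: [-0.6, -1.2, -1.1]
gripper_width: 0.999
```

Run:
```python
from h import *
s=sense();print(s['tcp_pos'],s['ee_rot'])
c=capture("wrist");np.save("w2.npy",c,allow_pickle=True)
cv2.imwrite("pics/w2.png",c["frame"][:,:,::-1])
```

```text
[0.4998 0.0992 0.1147] [[-0.9953 -0.0959 -0.0104]
 [-0.0959  0.9954 -0.004 ]
 [ 0.0108 -0.003  -0.9999]]
```

View pics/w2.png

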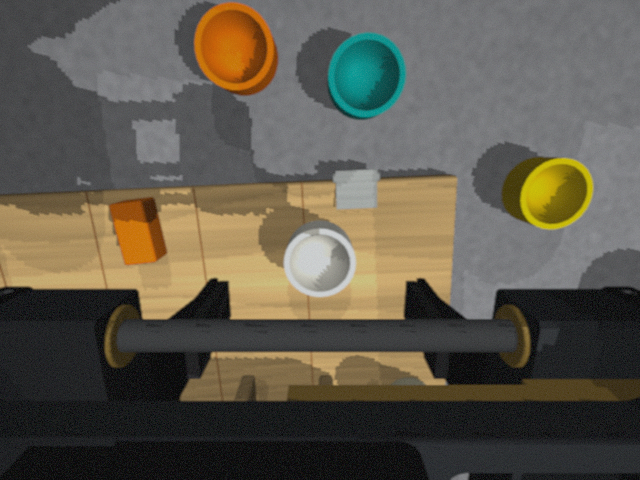

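Run:
```python
from h import *
c=np.load("w2.npy",allow_pickle=True).item()
p=onz(c,319.5,261.5,.045);print(p)
s=sense();print(s['tcp_pos'],s['joint_velocities'])
c2=capture('wrist');print(sense()['tcp_pos'],sense()['ee_rot'][2])
print(proj(c,s['tcp_pos']))
```

```text
[0.5042 0.1013 0.045 ]
[0.502  0.0999 0.1177] [ 0.0224 -2.6371  4.9347  1.8445 -1.016   0.0546]
[0.504  0.1008 0.1199] [ 0.0007 -0.0011 -1.    ]
[317.5998 303.8557]
```

Emit:
jog_arm(moves=[[-1, 0, 0, 0.03, 0, 0, 0], [-1, 0, 0, 0.055, 0, 0, 0], [-1, 0, 0, 0.075, 0, 0, 0], [-1, 0, 0, 0.09, 0, 0, 0], [-1, 0, 0, 0.096, 0, 0, 0], [-1, 0, 0, 0.096, 0, 0, 0], [-1, 0, 0, 0.096, 0, 0, 0], [1, 0, 0, 0.096, 0, 0, 0], [1, 0, 0, 0.096, 0, 0, 0], [1, 0, 0, 0.096, 0, 0, 0]])

```text
time_s: 3.73
tcp_pos: [0.5046, 0.1021, 0.0246]
ee_rot: [[-0.995, -0.099, 0.002], [-0.099, 0.995, 0.001], [-0.002, 0.001, -1.0]]
wrist_force: [-0.4, 0.3, -0.5]
gripper_width: 0.851
```

Emit:
jog_arm(moves=[[1, 0, 0, 0, 0, 0, 0], [1, 0, 0, 0, 0, 0, 0], [1, 0, 0, 0, 0, 0, 0], [1, 0, 0, 0, 0, 0, 0], [1, 0, 0, 0, 0, 0, 0], [1, 0, 0, 0, 0, 0, 0], [1, 0, 0, 0, 0, 0, 0], [1, 0, 0, 0, 0, 0, 0], [1, 0, 0, 0, 0, 0, 0], [1, 0, 0, 0, 0, 0, 0]])

```text
time_s: 4.57
tcp_pos: [0.5039, 0.1018, 0.0236]
ee_rot: [[-0.995, -0.099, 0.0], [-0.099, 0.995, -0.0], [-0.0, -0.0, -1.0]]
wrist_force: [-0.5, -0.0, 2.4]
gripper_width: 0.568
```

Run:
```python
from h import *
s=sense();print(s['tcp_pos'],s['ee_rot'],s['gripper_width']*87)
c=capture("wrist");np.save("w3.npy",c,allow_pickle=True)
cv2.imwrite("pics/w3.png",c["frame"][:,:,::-1])
```

```text
[0.5039 0.1018 0.0236] [[-0.9951 -0.0987  0.    ]
 [-0.0987  0.9951 -0.    ]
 [-0.     -0.     -1.    ]] 49.43785382144087
```

View pics/w3.png

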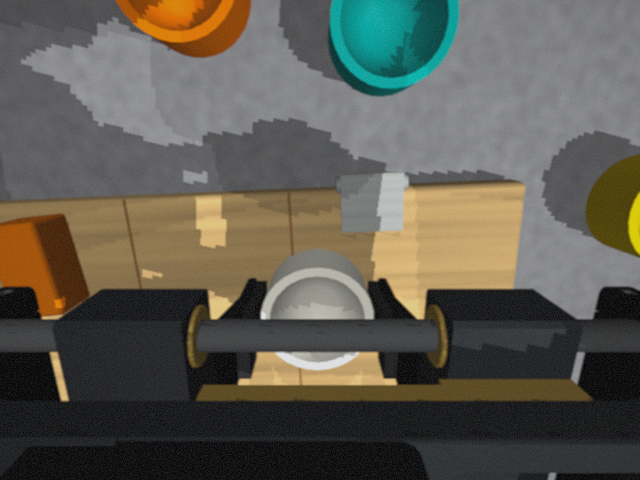

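Emit:
jog_arm(moves=[[1, 0, 0, -0.004, 0, 0, 0], [1, 0, 0, -0.006, 0, 0, 0], [1, -0.01, -0.005, -0.006, 0, 0, 0], [1, -0.025, -0.01, -0.006, 0, 0, 0], [1, -0.04, -0.016, -0.006, 0, 0, 0], [1, -0.055, -0.022, -0.006, 0, 0, 0], [1, -0.068, -0.026, -0.006, 0, 0, 0], [1, -0.073, -0.028, -0.005, 0, 0, 0], [1, -0.073, -0.028, -0.003, 0, 0, 0], [1, -0.073, -0.028, -0.002, 0, 0, 0]])

```text
time_s: 5.45
tcp_pos: [0.5787, 0.0807, 0.0247]
ee_rot: [[-0.995, -0.098, -0.002], [-0.098, 0.995, -0.0], [0.002, -0.0, -1.0]]
wrist_force: [-0.3, 0.8, -0.6]
gripper_width: 0.565
```

Run:
```python
from h import *
c=capture("wrist");c=capture("wrist");np.save("w4.npy",c,allow_pickle=True)
s=sense();print(s['tcp_pos'],s['ee_rot'],s['gripper_width']*87,s['wrist_force'])
cv2.imwrite("pics/w4.png",c["frame"][:,:,::-1])
c=capture("scene");cv2.imwrite("pics/s4.png",cv2.resize(c["frame"][210:360,165:430,::-1],None,fx=3,fy=3,interpolation=cv2.INTER_CUBIC))
w=np.load("w3.npy",allow_pickle=True).item(); print(onz(w,318,317,.045))
```

```text
[0.5782 0.0809 0.0249] [[-0.9951 -0.0986 -0.0019]
 [-0.0986  0.9951 -0.0005]
 [ 0.0019 -0.0003 -1.    ]] 49.017027835798274 [-0.5339 -0.4772 -1.1589]
[0.5036 0.1023 0.045 ]
```

View pics/w4.png

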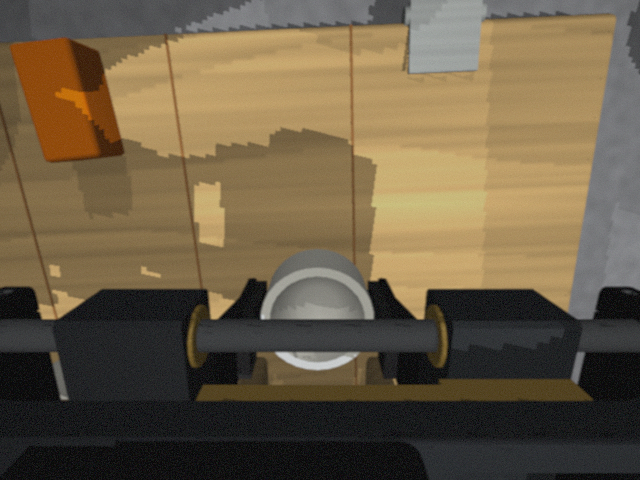

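View pics/s4.png

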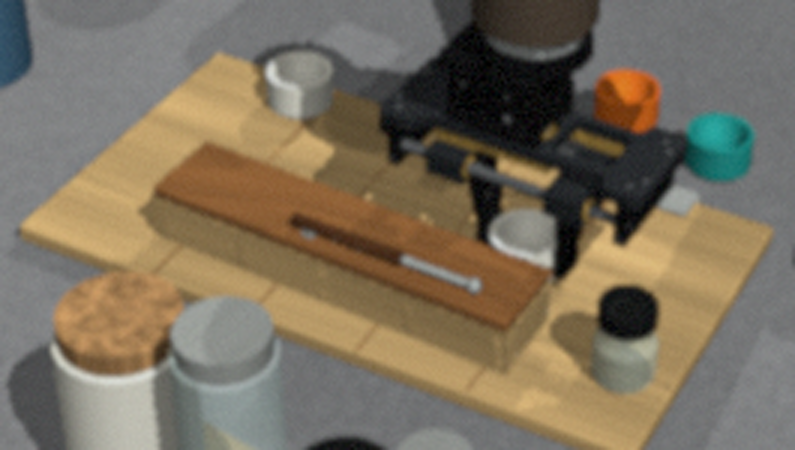

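Run:
```python
import cv2
a=cv2.imread("pics/w4.png")[335:390,230:410]
a=cv2.convertScaleAbs(a,alpha=1.8,beta=10)
cv2.imwrite("pics/w4z.png",cv2.resize(a,None,fx=4.4,fy=4.4,interpolation=cv2.INTER_CUBIC))
```

```text
(no output)
```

View pics/w4z.png

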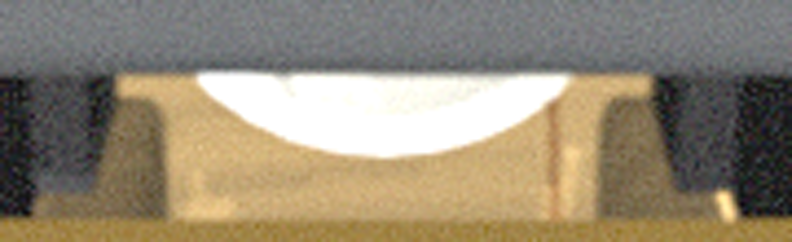

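Run:
```python
from h import *
c=np.load("w4.npy",allow_pickle=True).item()
o=np.array([.656,-.0105]);Y=np.array([-.0985,.9951]);X=np.array([.9951,.0985])
def loc(p): d=np.array(p)[:2]-o; return d@X,d@Y
for U,V in((160,100),(603,100),(162,115),(602,115)): print(loc(onz(c,(U+.5)/4.4-.5+230,(V+.5)/4.4-.5+335,.015)))
print("well",loc(onz(c,318,317.5,.0465)),"tcp",loc(sense()['tcp_pos']))
```

```text
(np.float64(-0.02752841470097931), np.float64(0.07027050798399104))
(np.float64(-0.027542946342135756), np.float64(0.1263038132133496))
(np.float64(-0.0253490614224231), np.float64(0.07043933147126324))
(np.float64(-0.02536344671894853), np.float64(0.12626142966448417))
well (np.float64(-0.06869207644799857), np.float64(0.09907427730771125)) tcp (np.float64(-0.06821704023756157), np.float64(0.09881304752198794))
```

Emit:
jog_arm(moves=[[1, -0.002, -0.0005, 0, 0, 0, 0], [1, -0.004, -0.0005, 0, 0, 0, 0], [1, -0.006, -0.0005, 0, 0, 0, 0], [1, -0.008, -0.0005, 0, 0, 0, 0], [1, -0.01, -0.0005, 0, 0, 0, 0], [1, -0.011, -0.0005, 0, 0, 0, 0], [1, -0.012, -0.0005, 0, 0, 0, 0], [1, -0.013, -0.0005, 0, 0, 0, 0], [1, -0.014, -0.0005, 0, 0, 0, 0], [1, -0.015, -0.0005, 0, 0, 0, 0]])

```text
time_s: 6.43
tcp_pos: [0.5944, 0.0821, 0.0255]
ee_rot: [[-0.995, -0.099, -0.0], [-0.099, 0.995, -0.0], [0.0, -0.0, -1.0]]
wrist_force: [-0.2, 0.2, -1.4]
gripper_width: 0.567
```

Emit:
jog_arm(moves=[[1, -0.001, 0, 0, 0, 0, 0], [1, -0.002, 0, 0, 0, 0, 0], [1, -0.003, 0, 0, 0, 0, 0], [1, -0.004, 0, 0, 0, 0, 0], [1, -0.004, 0, 0, 0, 0, 0], [1, -0.004, 0, 0, 0, 0, 0], [1, -0.004, 0, 0, 0, 0, 0], [1, -0.004, 0, 0, 0, 0, 0], [1, -0.004, 0, 0, 0, 0, 0], [1, -0.004, 0, 0, 0, 0, 0]])

```text
time_s: 7.27
tcp_pos: [0.5983, 0.0825, 0.0255]
ee_rot: [[-0.995, -0.099, -0.0], [-0.099, 0.995, 0.0], [0.0, 0.0, -1.0]]
wrist_force: [0.1, 0.5, 0.3]
gripper_width: 0.567
```

```bash
cat >> h.py <<'E'
o=np.array([.656,-.0105]);Y=np.array([-.0985,.9951]);X=np.array([.9951,.0985])
def loc(p): d=np.array(p)[:2]-o; return np.round([d@X,d@Y],4)
def st():
    s=sense();print(s['time_s'],"loc",loc(s['tcp_pos']),s['tcp_pos'],"F",s['wrist_force'],s['gripper_width']*87,"zrow",s['ee_rot'][2],"y",s['ee_rot'][:,1] if hasattr(s['ee_rot'],'shape') else s['ee_rot'])
E
python3 - <<'E'
from h import *
st()
c=capture("wrist");cv2.imwrite("pics/w5.png",c["frame"][:,:,::-1]);np.save("w5.npy",c,allow_pickle=True)
E
```

```text
7.2667 loc [-0.0483  0.0983] [0.5983 0.0825 0.0255] F [0.065  0.5193 0.2873] 49.299240146627305 zrow [ 0.  0. -1.] y [-0.0986  0.9951  0.    ]
```

View pics/w5.png

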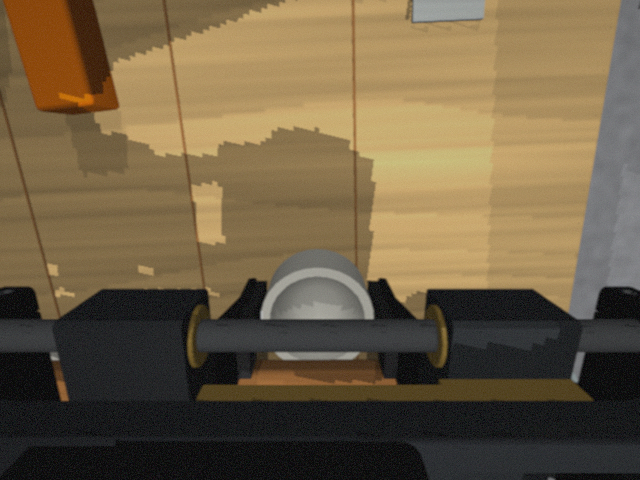

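Run:
```python
from h import *
c=np.load("w5.npy",allow_pickle=True).item()
for v in(359,361,363): print(loc(onz(c,317,v,.059)))
```

```text
[-0.0356  0.0984]
[-0.0346  0.0984]
[-0.0336  0.0984]
```

Emit:
jog_arm(moves=[[1, -0.001, 0, 0, 0, 0, 0], [1, -0.002, 0, 0, 0, 0, 0], [1, -0.003, 0, 0, 0, 0, 0], [1, -0.004, 0, 0, 0, 0, 0], [1, -0.004, 0, 0.001, 0, 0, 0], [1, -0.004, 0, 0.0015, 0, 0, 0], [1, -0.004, 0, 0.0015, 0, 0, 0], [1, -0.004, 0, 0.0015, 0, 0, 0], [1, -0.004, 0, 0.0015, 0, 0, 0], [1, -0.004, 0, 0.0015, 0, 0, 0]])

```text
time_s: 8.15
tcp_pos: [0.6023, 0.0829, 0.024]
ee_rot: [[-0.995, -0.099, 0.0], [-0.099, 0.995, 0.0], [-0.0, 0.0, -1.0]]
wrist_force: [0.0, -0.1, -0.8]
gripper_width: 0.569
```

Emit:
jog_arm(moves=[[-1, 0, 0, 0, 0, 0, 0], [-1, 0, 0, 0, 0, 0, 0], [-1, 0, 0, 0, 0, 0, 0], [-1, 0, 0, 0, 0, 0, 0], [-1, 0, 0, 0, 0, 0, 0], [-1, 0, 0, 0, 0, 0, 0], [-1, 0.01, 0, 0, 0, 0, 0], [-1, 0.025, 0, 0, 0, 0, 0], [-1, 0.04, 0, 0, 0, 0, 0], [-1, 0.05, 0, 0, 0, 0, 0]])

```text
time_s: 8.98
tcp_pos: [0.5511, 0.0777, 0.0239]
ee_rot: [[-0.995, -0.098, -0.001], [-0.098, 0.995, -0.0], [0.001, -0.0, -1.0]]
wrist_force: [-1.1, 0.4, 0.1]
gripper_width: 0.995
```

Emit:
jog_arm(moves=[[1, 0, 0, 0, 0, 0, 0], [1, 0, 0, 0, 0, 0, 0], [1, 0, 0, 0, 0, 0, 0], [1, 0, 0, 0, 0, 0, 0], [1, 0, 0, 0, 0, 0, 0], [1, 0, 0, 0, 0, 0, 0], [1, 0, 0, 0, 0, 0, 0], [1, 0, 0, 0, 0, 0, 0], [1, 0, 0, 0, 0, 0, 0], [1, 0, 0, 0, 0, 0, 0]])

```text
time_s: 9.82
tcp_pos: [0.5525, 0.078, 0.024]
ee_rot: [[-0.995, -0.099, -0.0], [-0.099, 0.995, -0.0], [0.0, -0.0, -1.0]]
wrist_force: [0.2, 0.2, -0.3]
gripper_width: 0.325
```

Run:
```python
from h import *
st()
c=capture("wrist");cv2.imwrite("pics/w6.png",c["frame"][:,:,::-1]);np.save("w6.npy",c,allow_pickle=True)
```

```text
9.8167 loc [-0.0942  0.0982] [0.5525 0.078  0.024 ] F [ 0.1674  0.1821 -0.3098] 28.280763389580482 zrow [ 0. -0. -1.] y [-0.0986  0.9951 -0.    ]
```

View pics/w6.png

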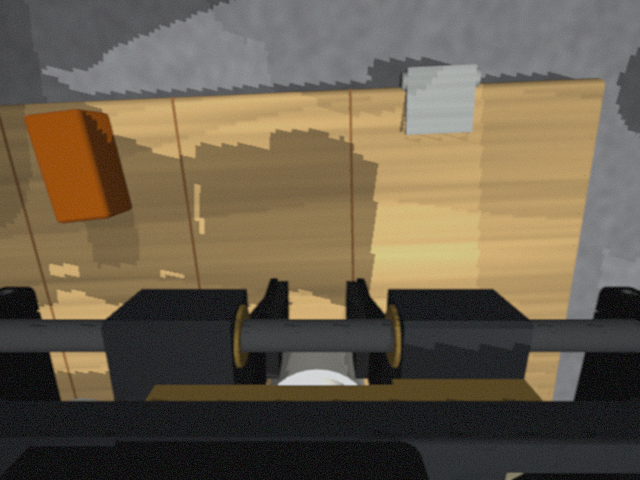

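Emit:
jog_arm(moves=[[1, 0, 0, 0, 0, 0, 0], [1, 0, 0, 0, 0, 0, 0], [1, 0, 0, 0, 0, 0, 0], [1, 0, 0, 0, 0, 0, 0], [1, -0.004, 0, 0, 0, 0, 0], [1, -0.008, 0, 0, 0, 0, 0], [1, -0.012, 0, 0, 0, 0, 0], [1, -0.016, 0, 0, 0, 0, 0], [1, -0.02, 0, 0, 0, 0, 0], [1, -0.024, 0, 0, 0, 0, 0]])

```text
time_s: 10.7
tcp_pos: [0.5764, 0.0802, 0.0239]
ee_rot: [[-0.995, -0.098, -0.001], [-0.098, 0.995, -0.0], [0.001, -0.0, -1.0]]
wrist_force: [-0.7, -0.4, 0.3]
gripper_width: 0.004
```

Emit:
jog_arm(moves=[[1, -0.002, 0, 0, 0, 0, 0], [1, -0.004, 0, 0, 0, 0, 0], [1, -0.006, 0, 0, 0, 0, 0], [1, -0.008, 0, 0, 0, 0, 0], [1, -0.01, 0, 0, 0, 0, 0], [1, -0.012, 0, 0, 0, 0, 0], [1, -0.014, 0, 0, 0, 0, 0], [1, -0.016, 0, 0, 0, 0, 0], [1, -0.018, 0, 0, 0, 0, 0], [1, -0.018, 0, 0, 0, 0, 0]])

```text
time_s: 11.53
tcp_pos: [0.5949, 0.0822, 0.024]
ee_rot: [[-0.995, -0.099, 0.001], [-0.099, 0.995, 0.0], [-0.001, 0.0, -1.0]]
wrist_force: [0.2, -0.3, -0.2]
gripper_width: 0.007
```

Run:
```python
from h import *
st()
c=capture("wrist");cv2.imwrite("pics/w7.png",c["frame"][:,:,::-1]);np.save("w7.npy",c,allow_pickle=True)
st()
```

```text
11.5333 loc [-0.0517  0.0983] [0.5949 0.0822 0.024 ] F [ 0.167  -0.3289 -0.2191] 0.614158115226039 zrow [-0.0006  0.0001 -1.    ] y [-0.0987  0.9951  0.0001]
11.5833 loc [-0.0518  0.0983] [0.5948 0.0822 0.024 ] F [0.0594 0.136  0.6364] 0.26151624574501303 zrow [-0.0007  0.0001 -1.    ] y [-0.0987  0.9951  0.0001]
```

View pics/w7.png

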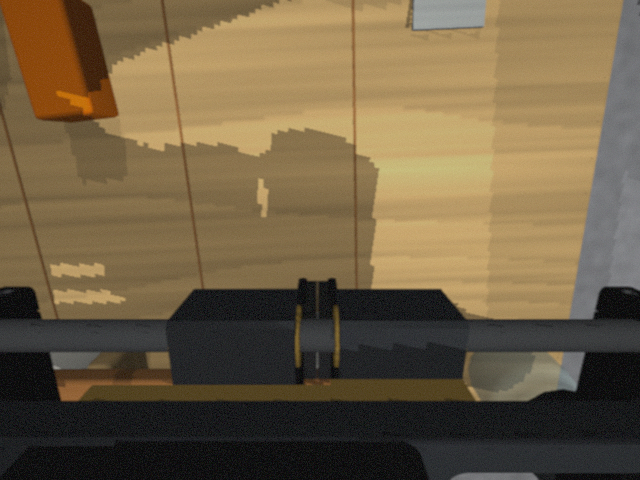

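Emit:
jog_arm(moves=[[1, -0.001, 0, 0, 0, 0, 0], [1, -0.002, 0, 0, 0, 0, 0], [1, -0.003, 0, 0, 0, 0, 0], [1, -0.004, 0, 0, 0, 0, 0], [1, -0.005, 0, 0, 0, 0, 0], [1, -0.006, 0, 0, 0, 0, 0], [1, -0.007, 0, 0, 0, 0, 0], [1, -0.0075, 0, 0, 0, 0, 0], [1, -0.0075, 0, 0, 0, 0, 0], [1, -0.0075, 0, 0, 0, 0, 0]])

```text
time_s: 12.42
tcp_pos: [0.602, 0.0829, 0.024]
ee_rot: [[-0.995, -0.099, 0.0], [-0.099, 0.995, 0.0], [-0.0, 0.0, -1.0]]
wrist_force: [-0.6, -0.8, 0.8]
gripper_width: 0.004
```

Emit:
jog_arm(moves=[[1, -0.0005, 0, 0, 0, 0, 0], [1, -0.001, 0, 0, 0, 0, 0], [1, -0.001, 0, 0, 0, 0, 0], [1, -0.0015, 0, 0, 0, 0, 0], [1, -0.0015, 0, 0, 0, 0, 0], [1, -0.002, 0, 0, 0, 0, 0], [1, -0.002, 0, 0, 0, 0, 0], [1, -0.002, 0, 0, 0, 0, 0], [1, -0.002, 0, 0, 0, 0, 0], [1, -0.002, 0, 0, 0, 0, 0]])

```text
time_s: 13.25
tcp_pos: [0.6039, 0.0831, 0.024]
ee_rot: [[-0.995, -0.099, 0.0], [-0.099, 0.995, 0.0], [-0.0, 0.0, -1.0]]
wrist_force: [-0.5, 0.3, -0.4]
gripper_width: 0.006
```

Emit:
jog_arm(moves=[[1, -0.0005, 0, 0, 0, 0, 0], [1, -0.001, 0, 0, 0, 0, 0], [1, -0.0015, 0, 0, 0, 0, 0], [1, -0.002, 0, 0, 0, 0, 0], [1, -0.002, 0, 0, 0, 0, 0], [1, -0.002, 0, 0, 0, 0, 0], [1, -0.002, 0, 0, 0, 0, 0], [1, -0.002, 0, 0, 0, 0, 0], [1, -0.002, 0, 0, 0, 0, 0], [1, -0.002, 0, 0, 0, 0, 0]])

```text
time_s: 14.08
tcp_pos: [0.605, 0.0832, 0.0239]
ee_rot: [[-0.995, -0.099, -0.002], [-0.099, 0.995, -0.0], [0.002, -0.0, -1.0]]
wrist_force: [-4.9, 0.8, 3.4]
gripper_width: 0.003
```

Run:
```python
from h import *
st()
c=capture("scene");cv2.imwrite("pics/s8.png",cv2.resize(c["frame"][210:360,165:430,::-1],None,fx=3,fy=3,interpolation=cv2.INTER_CUBIC))
st()
```

```text
14.0833 loc [-0.0415  0.0982] [0.605  0.0832 0.0239] F [-4.887   0.757   3.3961] 0.29468121693590016 zrow [ 0.0016 -0.0002 -1.    ] y [-0.0985  0.9951 -0.0002]
14.1333 loc [-0.0415  0.0982] [0.605  0.0831 0.0239] F [-5.2424  1.2805  3.5115] 0.20154701633033656 zrow [ 0.0016 -0.0002 -1.    ] y [-0.0986  0.9951 -0.0002]
```

View pics/s8.png

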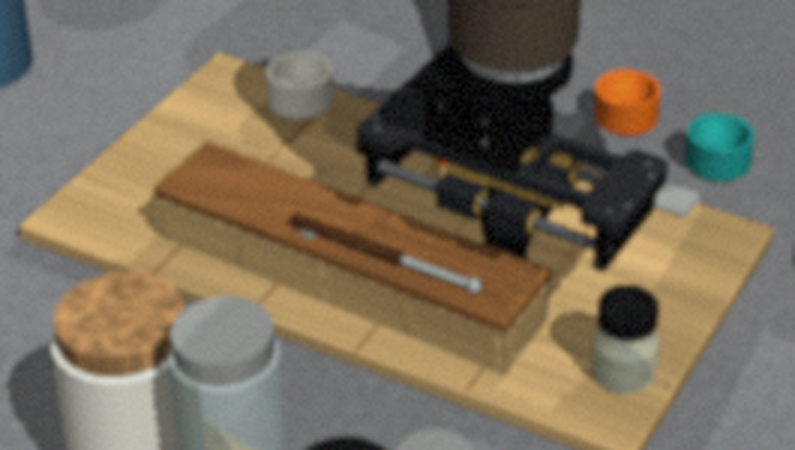

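Emit:
jog_arm(moves=[[1, 0.02, 0, 0, 0, 0, 0], [1, 0.04, 0, 0, 0, 0, 0], [1, 0.04, -0.02, -0.03, 0, 0, 0], [1, 0.035, -0.04, -0.06, 0, 0, 0], [1, 0.03, -0.06, -0.09, 0, 0, 0], [1, 0.025, -0.08, -0.11, 0, 0, 0], [1, 0.02, -0.1, -0.13, 0, 0, 0], [-1, 0.02, -0.1, -0.13, 0, 0, 0], [-1, 0.02, -0.1, -0.13, 0, 0, 0], [-1, 0.02, -0.1, -0.13, 0, 0, 0]])

```text
time_s: 14.97
tcp_pos: [0.5957, -0.0181, 0.1532]
ee_rot: [[-0.995, -0.098, 0.0], [-0.098, 0.995, 0.0], [-0.0, 0.0, -1.0]]
wrist_force: [0.1, -0.1, -1.5]
gripper_width: 0.153
```

Run:
```python
from h import *
st()
c=capture("wrist");c=capture("wrist");cv2.imwrite("pics/w9.png",c["frame"][:,:,::-1]);np.save("w9.npy",c,allow_pickle=True)
a=c["frame"][180:290,:,::-1]
a=cv2.convertScaleAbs(a[:,110:510],alpha=1.8,beta=10)
cv2.imwrite("pics/w9z.png",cv2.resize(a,None,fx=2,fy=2,interpolation=cv2.INTER_CUBIC))
```

```text
14.9667 loc [-0.0607 -0.0016] [ 0.5957 -0.0181  0.1532] F [ 0.0614 -0.0916 -1.4735] 13.276052465657042 zrow [-0.0002  0.0005 -1.    ] y [-0.098   0.9952  0.0005]
```

View pics/w9.png

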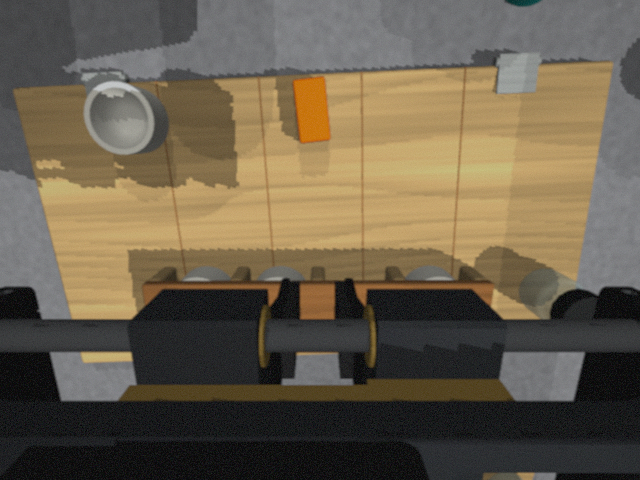

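View pics/w9z.png

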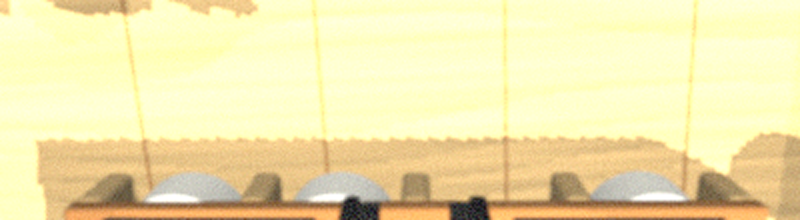

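Cell 1's well shows the same bump at the mouth, around (430,273), as the filled cells 4 and 3 at (205,273) and (280,273). It looks home. Cell 2, near (355,273), is empty. Spare2's rim is centred near (119,118).

Run:
```python
from h import *
c=np.load("w9.npy",allow_pickle=True).item()
p=onz(c,119,118,.045);s=sense();print(p,loc(p),"tcp",loc(s['tcp_pos']),s['tcp_pos'])
```

```text
[ 0.519  -0.1686  0.045 ] [-0.1519 -0.1438] tcp [-0.0613 -0.0011] [ 0.5951 -0.0177  0.1526]
```

Emit:
jog_arm(moves=[[-1, 0.018, -0.03, 0, 0, 0, 0], [-1, 0.036, -0.06, 0, 0, 0, 0], [-1, 0.054, -0.09, 0.01, 0, 0, 0], [-1, 0.072, -0.12, 0.02, 0, 0, 0], [-1, 0.0905, -0.1425, 0.04, 0, 0, 0], [-1, 0.0905, -0.1425, 0.05, 0, 0, 0], [-1, 0.0905, -0.1425, 0.05, 0, 0, 0], [-1, 0.0905, -0.1425, 0.05, 0, 0, 0], [-1, 0.0905, -0.1425, 0.05, 0, 0, 0], [-1, 0.0905, -0.1425, 0.05, 0, 0, 0]])

```text
time_s: 15.9
tcp_pos: [0.5211, -0.168, 0.1048]
ee_rot: [[-0.995, -0.101, 0.002], [-0.101, 0.995, -0.0], [-0.002, -0.0, -1.0]]
wrist_force: [0.3, -1.2, 1.1]
gripper_width: 0.961
```

Run:
```python
from h import *
st()
c=capture("wrist");cv2.imwrite("pics/w10.png",c["frame"][:,:,::-1]);np.save("w10.npy",c,allow_pickle=True)
```

```text
15.9 loc [-0.1497 -0.1434] [ 0.5211 -0.168   0.1048] F [ 0.3078 -1.1656  1.0816] 83.63257133170852 zrow [-0.0019 -0.0005 -1.    ] y [-0.1007  0.9949 -0.0005]
```

View pics/w10.png

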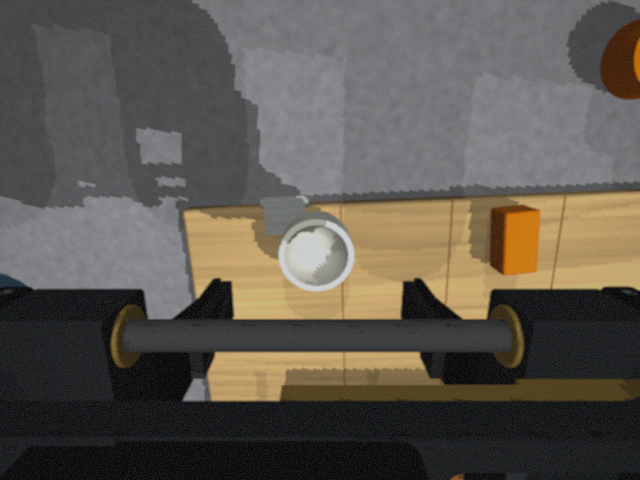

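Run:
```python
from h import *
c=np.load("w10.npy",allow_pickle=True).item()
p=onz(c,316.5,255,.045);print(p,loc(p));capture("wrist");st()
```

```text
[ 0.5187 -0.1684  0.045 ] [-0.1522 -0.1436]
16.0 loc [-0.1501 -0.1435] [ 0.5208 -0.1681  0.1047] F [-0.4398 -1.0468 -0.8036] 85.84520546147928 zrow [-0.0017 -0.0003 -1.    ] y [-0.1003  0.995  -0.0003]
```

Emit:
jog_arm(moves=[[-1, 0.001, 0, 0.025, 0, 0, 0], [-1, 0.001, 0, 0.045, 0, 0, 0], [-1, 0.001, 0, 0.065, 0, 0, 0], [-1, 0.001, 0, 0.076, 0, 0, 0], [-1, 0.001, 0, 0.081, 0, 0, 0], [-1, 0.001, 0, 0.081, 0, 0, 0], [1, 0.001, 0, 0.081, 0, 0, 0], [1, 0.001, 0, 0.081, 0, 0, 0], [1, 0.001, 0, 0.081, 0, 0, 0], [1, 0.001, 0, 0.081, 0, 0, 0]])

```text
time_s: 16.83
tcp_pos: [0.5194, -0.1691, 0.0239]
ee_rot: [[-0.995, -0.099, 0.002], [-0.099, 0.995, -0.0], [-0.002, -0.0, -1.0]]
wrist_force: [-0.2, -0.3, -0.0]
gripper_width: 0.779
```

Emit:
jog_arm(moves=[[1, 0, 0, 0, 0, 0, 0], [1, 0, 0, 0, 0, 0, 0], [1, 0, 0, 0, 0, 0, 0], [1, 0, 0, 0, 0, 0, 0], [1, 0, 0, 0, 0, 0, 0], [1, 0, 0, 0, 0, 0, 0], [1, 0, 0, 0, 0, 0, 0], [1, 0, 0, 0, 0, 0, 0], [1, 0, 0, 0, 0, 0, 0], [1, 0, 0, 0, 0, 0, 0]])

```text
time_s: 17.67
tcp_pos: [0.5188, -0.169, 0.0232]
ee_rot: [[-0.995, -0.099, 0.0], [-0.099, 0.995, -0.0], [-0.0, -0.0, -1.0]]
wrist_force: [-1.2, 1.2, 4.4]
gripper_width: 0.566
```

Run:
```python
from h import *
st()
```

```text
17.6667 loc [-0.1521 -0.1443] [ 0.5188 -0.169   0.0232] F [-1.2399  1.2393  4.4386] 49.206073994311765 zrow [-0.0002 -0.0001 -1.    ] y [-0.0987  0.9951 -0.0001]
```

Emit:
jog_arm(moves=[[1, 0, 0, -0.015, 0, 0, 0], [1, -0.005, 0.005, -0.03, 0, 0, 0], [1, -0.015, 0.03, -0.03, 0, 0, 0], [1, -0.03, 0.06, -0.03, 0, 0, 0], [1, -0.045, 0.09, -0.03, 0, 0, 0], [1, -0.055, 0.12, -0.03, 0, 0, 0], [1, -0.062, 0.15, -0.03, 0, 0, 0], [1, -0.065, 0.17, -0.03, 0, 0, 0], [1, -0.065, 0.177, -0.03, 0, 0, 0], [1, -0.065, 0.177, -0.03, 0, 0, 0]])

```text
time_s: 18.5
tcp_pos: [0.5655, 0.015, 0.0523]
ee_rot: [[-0.995, -0.101, -0.001], [-0.101, 0.995, -0.0], [0.001, 0.0, -1.0]]
wrist_force: [-0.9, 0.6, 0.0]
gripper_width: 0.569
```

Run:
```python
from h import *
capture("wrist");st()
```

```text
18.55 loc [-0.0878  0.0331] [0.5654 0.0138 0.0524] F [ 0.056   0.5334 -1.0701] 49.030887981512805 zrow [ 0.0014 -0.0002 -1.    ] y [-0.0999  0.995  -0.0002]
```

Emit:
jog_arm(moves=[[1, 0, -0.0006, 0.008, 0, 0, 0], [1, 0, -0.0006, 0.016, 0, 0, 0], [1, 0, -0.0006, 0.022, 0, 0, 0], [1, 0, -0.0006, 0.0255, 0, 0, 0], [1, -0.004, -0.0006, 0.027, 0, 0, 0], [1, -0.008, -0.0006, 0.0275, 0, 0, 0], [1, -0.012, -0.0006, 0.0275, 0, 0, 0], [1, -0.016, -0.0006, 0.0275, 0, 0, 0], [1, -0.018, -0.0006, 0.0275, 0, 0, 0], [1, -0.018, -0.0006, 0.0275, 0, 0, 0]])

```text
time_s: 19.38
tcp_pos: [0.5848, 0.0149, 0.0258]
ee_rot: [[-0.995, -0.099, 0.001], [-0.099, 0.995, 0.0], [-0.001, 0.0, -1.0]]
wrist_force: [0.2, -0.4, -1.4]
gripper_width: 0.565
```

Run:
```python
from h import *
c=capture("wrist");c=capture("wrist");np.save("w11.npy",c,allow_pickle=True);st()
a=c["frame"][230:390,230:410,::-1]
a=cv2.convertScaleAbs(a,alpha=1.8,beta=10)
cv2.imwrite("pics/w11z.png",cv2.resize(a[105:],None,fx=4.4,fy=4.4,interpolation=cv2.INTER_CUBIC))
```

```text
19.4833 loc [-0.0692  0.0322] [0.5839 0.0147 0.0256] F [ 0.2451 -0.5306 -2.2335] 49.2576465369323 zrow [-0.      0.0001 -1.    ] y [-0.0986  0.9951  0.0001]
```

View pics/w11z.png

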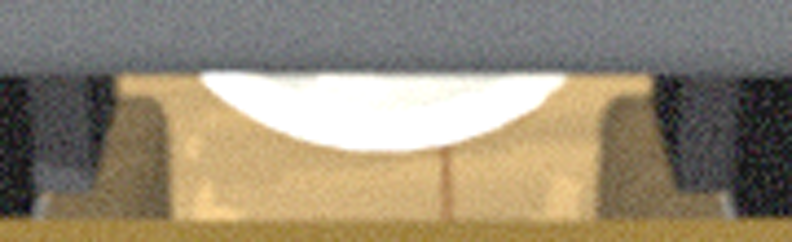

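Emit:
jog_arm(moves=[[1, -0.002, 0, 0.001, 0, 0, 0], [1, -0.004, 0, 0.001, 0, 0, 0], [1, -0.006, 0, 0.001, 0, 0, 0], [1, -0.008, 0, 0.001, 0, 0, 0], [1, -0.01, 0, 0.001, 0, 0, 0], [1, -0.011, 0, 0.001, 0, 0, 0], [1, -0.012, 0, 0.001, 0, 0, 0], [1, -0.013, 0, 0.001, 0, 0, 0], [1, -0.014, 0, 0.001, 0, 0, 0], [1, -0.015, 0, 0.001, 0, 0, 0]])

```text
time_s: 20.32
tcp_pos: [0.5989, 0.0162, 0.0245]
ee_rot: [[-0.995, -0.099, -0.0], [-0.099, 0.995, -0.0], [0.0, -0.0, -1.0]]
wrist_force: [0.3, 1.1, 0.3]
gripper_width: 0.571
```

Emit:
jog_arm(moves=[[1, -0.001, 0, 0, 0, 0, 0], [1, -0.002, 0, 0, 0, 0, 0], [1, -0.003, 0, 0, 0, 0, 0], [1, -0.004, 0, 0, 0, 0, 0], [1, -0.005, 0, 0, 0, 0, 0], [1, -0.005, 0, 0, 0, 0, 0], [1, -0.005, 0, 0, 0, 0, 0], [1, -0.005, 0, 0, 0, 0, 0], [1, -0.005, 0, 0, 0, 0, 0], [1, -0.005, 0, 0, 0, 0, 0]])

```text
time_s: 21.15
tcp_pos: [0.6038, 0.0166, 0.0245]
ee_rot: [[-0.995, -0.099, -0.0], [-0.099, 0.995, -0.0], [0.0, 0.0, -1.0]]
wrist_force: [0.2, -0.3, -0.7]
gripper_width: 0.568
```

Emit:
jog_arm(moves=[[1, -0.001, 0, 0, 0, 0, 0], [1, -0.002, 0, 0, 0, 0, 0], [1, -0.003, 0, 0, 0, 0, 0], [1, -0.004, 0, 0, 0, 0, 0], [1, -0.0045, 0, 0.0005, 0, 0, 0], [1, -0.0045, 0, 0.001, 0, 0, 0], [1, -0.0045, 0, 0.001, 0, 0, 0], [1, -0.0045, 0, 0.001, 0, 0, 0], [1, -0.0045, 0, 0.001, 0, 0, 0], [1, -0.0045, 0, 0.001, 0, 0, 0]])

```text
time_s: 21.98
tcp_pos: [0.6082, 0.0171, 0.0235]
ee_rot: [[-0.995, -0.099, -0.0], [-0.099, 0.995, -0.0], [0.0, -0.0, -1.0]]
wrist_force: [-0.2, 0.8, -1.3]
gripper_width: 0.568
```

Run:
```python
from h import *
c=capture("wrist");st();cv2.imwrite("pics/w12.png",c["frame"][240:400,160:480,::-1])
```

```text
22.0333 loc [-0.0448  0.0322] [0.6083 0.0171 0.0235] F [-0.7515 -0.3083 -1.0783] 49.19930144774663 zrow [ 0. -0. -1.] y [-0.0987  0.9951 -0.    ]
```

View pics/w12.png

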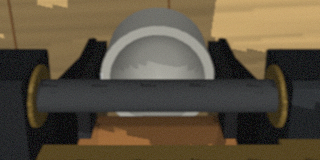

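The roof edge, at crop row 115, now covers the well's far rim, so it is in cell 2 with no force felt. I'll release, back off and push it home.

Emit:
jog_arm(moves=[[-1, 0, 0, 0, 0, 0, 0], [-1, 0, 0, 0, 0, 0, 0], [-1, 0, 0, 0, 0, 0, 0], [-1, 0, 0, 0, 0, 0, 0], [-1, 0, 0, 0, 0, 0, 0], [-1, 0, 0, 0, 0, 0, 0], [-1, 0.01, 0, 0, 0, 0, 0], [-1, 0.025, 0, 0, 0, 0, 0], [-1, 0.04, 0, 0, 0, 0, 0], [-1, 0.05, 0, 0, 0, 0, 0]])

```text
time_s: 22.87
tcp_pos: [0.5571, 0.0119, 0.0234]
ee_rot: [[-0.995, -0.098, -0.001], [-0.098, 0.995, -0.0], [0.001, 0.0, -1.0]]
wrist_force: [0.4, -0.1, -1.2]
gripper_width: 0.994
```

Emit:
jog_arm(moves=[[1, 0, 0, 0, 0, 0, 0], [1, 0, 0, 0, 0, 0, 0], [1, 0, 0, 0, 0, 0, 0], [1, 0, 0, 0, 0, 0, 0], [1, 0, 0, 0, 0, 0, 0], [1, 0, 0, 0, 0, 0, 0], [1, 0, 0, 0, 0, 0, 0], [1, 0, 0, 0, 0, 0, 0], [1, 0, 0, 0, 0, 0, 0], [1, 0, 0, 0, 0, 0, 0]])

```text
time_s: 23.7
tcp_pos: [0.5586, 0.0122, 0.0235]
ee_rot: [[-0.995, -0.099, 0.0], [-0.099, 0.995, -0.0], [-0.0, -0.0, -1.0]]
wrist_force: [-0.6, -0.1, -1.0]
gripper_width: 0.328
```

Emit:
jog_arm(moves=[[1, 0, 0, 0, 0, 0, 0], [1, 0, 0, 0, 0, 0, 0], [1, 0, 0, 0, 0, 0, 0], [1, 0, 0, 0, 0, 0, 0], [1, -0.004, 0, 0, 0, 0, 0], [1, -0.008, 0, 0, 0, 0, 0], [1, -0.012, 0, 0, 0, 0, 0], [1, -0.016, 0, 0, 0, 0, 0], [1, -0.02, 0, 0, 0, 0, 0], [1, -0.024, 0, 0, 0, 0, 0]])

```text
time_s: 24.53
tcp_pos: [0.5825, 0.0144, 0.0234]
ee_rot: [[-0.995, -0.098, -0.001], [-0.098, 0.995, -0.0], [0.001, -0.0, -1.0]]
wrist_force: [-0.9, -0.3, 1.0]
gripper_width: 0.005
```

Emit:
jog_arm(moves=[[1, -0.002, 0, 0, 0, 0, 0], [1, -0.004, 0, 0, 0, 0, 0], [1, -0.006, 0, 0, 0, 0, 0], [1, -0.008, 0, 0, 0, 0, 0], [1, -0.01, 0, 0, 0, 0, 0], [1, -0.012, 0, 0, 0, 0, 0], [1, -0.014, 0, 0, 0, 0, 0], [1, -0.016, 0, 0, 0, 0, 0], [1, -0.018, 0, 0, 0, 0, 0], [1, -0.018, 0, 0, 0, 0, 0]])

```text
time_s: 25.37
tcp_pos: [0.6009, 0.0164, 0.0235]
ee_rot: [[-0.995, -0.099, 0.001], [-0.099, 0.995, 0.0], [-0.001, 0.0, -1.0]]
wrist_force: [0.1, 1.3, 0.7]
gripper_width: 0.006
```

Run:
```python
from h import *
st()
```

```text
25.3667 loc [-0.0522  0.0322] [0.6009 0.0164 0.0235] F [0.1349 1.315  0.7272] 0.5587138396797953 zrow [-0.0006  0.     -1.    ] y [-0.0987  0.9951  0.    ]
```

Emit:
jog_arm(moves=[[1, -0.001, 0, 0, 0, 0, 0], [1, -0.002, 0, 0, 0, 0, 0], [1, -0.003, 0, 0, 0, 0, 0], [1, -0.004, 0, 0, 0, 0, 0], [1, -0.005, 0, 0, 0, 0, 0], [1, -0.006, 0, 0, 0, 0, 0], [1, -0.007, 0, 0, 0, 0, 0], [1, -0.008, 0, 0, 0, 0, 0], [1, -0.0085, 0, 0, 0, 0, 0], [1, -0.0085, 0, 0, 0, 0, 0]])

```text
time_s: 26.2
tcp_pos: [0.609, 0.0172, 0.0236]
ee_rot: [[-0.995, -0.099, 0.0], [-0.099, 0.995, 0.0], [-0.0, 0.0, -1.0]]
wrist_force: [-0.8, 0.7, 1.4]
gripper_width: 0.005
```

Emit:
jog_arm(moves=[[1, -0.0005, 0, 0, 0, 0, 0], [1, -0.001, 0, 0, 0, 0, 0], [1, -0.0015, 0, 0, 0, 0, 0], [1, -0.002, 0, 0, 0, 0, 0], [1, -0.0025, 0, 0, 0, 0, 0], [1, -0.003, 0, 0, 0, 0, 0], [1, -0.003, 0, 0, 0, 0, 0], [1, -0.003, 0, 0, 0, 0, 0], [1, -0.003, 0, 0, 0, 0, 0], [1, -0.003, 0, 0, 0, 0, 0]])

```text
time_s: 27.03
tcp_pos: [0.6117, 0.0174, 0.0235]
ee_rot: [[-0.995, -0.099, -0.0], [-0.099, 0.995, -0.0], [0.0, -0.0, -1.0]]
wrist_force: [-1.2, 0.7, 0.9]
gripper_width: 0.004
```

Run:
```python
from h import *
st()
```

```text
27.0333 loc [-0.0413  0.0321] [0.6117 0.0174 0.0235] F [-1.1763  0.6997  0.8938] 0.30727428232911647 zrow [ 0.0001 -0.     -1.    ] y [-0.0986  0.9951 -0.    ]
```

Contact should be just about here. One more careful step.

Emit:
jog_arm(moves=[[1, -0.0003, 0, 0, 0, 0, 0], [1, -0.0006, 0, 0, 0, 0, 0], [1, -0.001, 0, 0, 0, 0, 0], [1, -0.001, 0, 0, 0, 0, 0], [1, -0.001, 0, 0, 0, 0, 0], [1, -0.001, 0, 0, 0, 0, 0], [1, -0.001, 0, 0, 0, 0, 0], [1, -0.001, 0, 0, 0, 0, 0], [1, -0.001, 0, 0, 0, 0, 0], [1, -0.001, 0, 0, 0, 0, 0]])

```text
time_s: 27.87
tcp_pos: [0.6117, 0.0174, 0.0234]
ee_rot: [[-0.995, -0.098, -0.002], [-0.098, 0.995, -0.0], [0.002, -0.0, -1.0]]
wrist_force: [-4.7, -0.2, 3.7]
gripper_width: 0.004
```

Run:
```python
from h import *
st()
```

```text
27.8667 loc [-0.0414  0.0321] [0.6117 0.0174 0.0234] F [-4.6649 -0.1696  3.6835] 0.36015298955576935 zrow [ 0.0023 -0.0001 -1.    ] y [-0.0985  0.9951 -0.0001]
```

Emit:
jog_arm(moves=[[1, 0.02, 0, 0, 0, 0, 0], [1, 0.04, 0, 0, 0, 0, 0], [1, 0.045, -0.01, -0.03, 0, 0, 0], [1, 0.04, -0.015, -0.06, 0, 0, 0], [1, 0.03, -0.02, -0.09, 0, 0, 0], [1, 0.02, -0.03, -0.12, 0, 0, 0], [1, 0.01, -0.03, -0.13, 0, 0, 0], [1, 0.008, -0.03, -0.13, 0, 0, 0], [1, 0.008, -0.03, -0.13, 0, 0, 0], [1, 0.008, -0.03, -0.13, 0, 0, 0]])

```text
time_s: 28.7
tcp_pos: [0.6069, -0.013, 0.1519]
ee_rot: [[-0.995, -0.098, -0.002], [-0.098, 0.995, 0.0], [0.002, 0.0, -1.0]]
wrist_force: [-1.0, -0.6, -0.1]
gripper_width: 0.004
```

Run:
```python
from h import *
c=capture("wrist");c=capture("wrist");st();cv2.imwrite("pics/w13.png",c["frame"][:,:,::-1]);np.save("w13.npy",c,allow_pickle=True)
a=cv2.convertScaleAbs(c["frame"][220:290,120:520,::-1],alpha=1.8,beta=10)
cv2.imwrite("pics/w13z.png",cv2.resize(a,None,fx=2,fy=4,interpolation=cv2.INTER_CUBIC))
```

```text
28.8 loc [-0.0494  0.0023] [ 0.6066 -0.0131  0.1517] F [-1.1261  0.3039  0.1342] 0.28087071133085373 zrow [ 0.0032 -0.0001 -1.    ] y [-0.0987  0.9951 -0.0001]
```

View pics/w13.png

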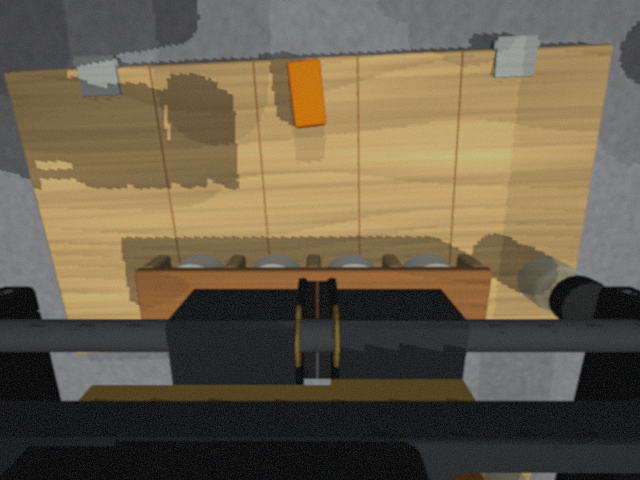

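View pics/w13z.png

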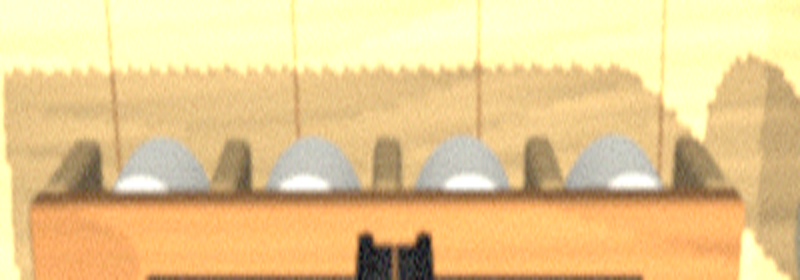

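All four cells now show the same bump, top at row 254, level with the wall ends. The arm is clear, so I'll hand in.

Run:
```python
from h import *
print(finish_job())
```

```text
the job is handed in; nothing more can be done
None
```

Both spares are in the rack: spare1 in cell 1 and spare2 in cell 2. The wrist camera showed well rims in cells 3 and 4 before I started, so I went straight to the two empty cells.

- **Insertion:** I gripped each spare across its outside and slid it partly into its mouth with no resistance. I then released it and pushed it home with the shut fingers. Both stopped with the fingers at the same depth, with about 6 N on the wrist, against the 35 N limit.
- **Last checks:** The final wrist picture shows all four wells level with the mouth and sticking out equally, about 1 mm per pixel. The arm was clear of everything when I handed in, at about 29 s of the 67 s allowed.
- **Less certain:** The camera estimates of the rack's position differed by a few mm. I relied on the close-up view between the fingers to centre each well, and on the force reading to stop. At contact I could not tell whether the fingers had met the well or the roof edge, but both mean the well is flush to within about 1 mm.
- **Bystanders:** I saw no sign that any of them had moved. In the last picture the burnisher was hidden, so I did not check it after the second push.

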